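# Seat the bearing cup in the blue lathe housing

## Robot

A 7-joint arm with a two-finger parallel gripper is mounted at the origin on the work surface. World frame = base frame: x ahead of the robot, y to its left, z up, the work surface at z = 0. Lengths are in m, angles in rad, forces in N, time in s.
With the tool pointing down it reaches from about 0.4 to 0.85 m from the base axis. Payload 4.5 kg.
Tool frame: the origin (TCP) lies between the finger pads; the fingertips stand 8 mm ahead of it and the grasp point (between the pads) lies 11 mm behind it; z points along the fingers, y is the line along which they close (so a half turn about z gives the same grasp; the last joint's range is limited). The gripper opens to 88 mm and grips with 3 to 60 N. Pads are 18 mm wide; open, the fingers measure 123 mm over their backs; the gripper's body (75 mm by 187 mm) begins 45 mm behind the grasp point.
Start: joints at [1.314, 0.689, -0.195, 1.565, 0.157, 0.902, -0.215], TCP at [0.179, -0.599, 0.247] pointing down, gripper open.
Joint ranges: [-3.01, 3.01], [-0.46, 2.08], [-1.47, 1.51], [0.13, 2.56], [-1, 4.14], [0.04, 2.09], [-2.66, 2.66]. Speed limits (rad/s): [2.57, 2.57, 3.14, 3.14, 3.14, 3.14, 3.14].

## Interface

Orientations are given as a rotation vector (axis times angle).
In Python, from station import * gives the robot as it stands.
- The arm moves only by the tool apply_moves, never from a script. Its argument "steps" is one flat list of numbers, 5 for each row, row after row: the shift along the tool's x, y, z in m, then the turn about the tool's z in degrees, then the closure, from 0 (fully open) to 1 (shut). In form: [tx, ty, tz, roll, gripper, tx, ty, tz, roll, gripper, ...]. A call has 1 to 12 rows; each row shifts and turns the commanded pose from where the row before left it, along the tool's axes as they then stand; what a row does not reach is not made up. A row lasts 1/8 s, in which the tool goes at most 62.5 mm and 10.7 degrees, less where a joint would pass 70% of its speed; a pose out of reach is approached as far as the arm can. A call is refused whole if a number of a shift passes 0.0625 or a number of a turn 10.7, either way. A call with a gripper value outside its range is refused whole. The fingers move at their own pace and stop on an object; the grip force is fixed at half the most. Time passes only in rows, so rows that do not move let the fingers close. It gives the time, the measured TCP pose, the force, the opening and the grip force at its end, in the units of the state.
- get_state(): the state, without advancing time (a new reading comes with each control period).
- camera(name): name is "side" or "top"; returns a dict with "img" (400x640x3 uint8, blue, green, red), "range_z" (400x640 float32, m along the optical axis (not along the pixel's ray), 0 where there is no reading), "K" (3x3 intrinsics, pixels), "position" and "attitude" of the camera in the world. Camera axes: x right, y up, looking along -z (the intrinsics and any distortion apply to the point x, -y, -z); pixel columns grow to the right and rows downward; lengths in m; the calibration is good to about 2 mm. A picture is of the moment at which its call begins.
- close_job(): hands the job in; it is judged then, once.
The state is a dict: "t": time; "joint_pos": joint angles; "joint_vel": joint speeds; "joint_torque": joint torques, N m; "tool_pos": TCP position; "orientation": TCP orientation; "ft_force": force on the tool from outside, world axes, zero at the start; "wrist_torque": the same for the moment, N m; "opening": finger opening in m; "grip_force": force on a finger pad.
Only numpy, scipy, OpenCV 4.12 (cv2) and the standard library are available. Lean on these libraries where they do the work, as an engineer would, in place of code of your own. Each camera call takes 0.05 s, during which the arm holds its last target. There are 200 camera calls.

## Task

The brass bearing cup of the blue housing stands only started in its bore. Push it fully home by pressing down on its two red-marked lugs in turn, about a centimetre at a time (first one lug, then the opposite one, and so on), so that it goes in square: never let it lean by more than 10 degrees. Leave the cup in the green housing as it is.

Things in the scene. Friction and masses are not known exactly. Their poses are not given: they have to be found in the camera images.
- blue_housing: Blue bearing housing fixed on the bench: block 84 x 144 mm (x, y), 50 mm high, 56 mm bore in its top. Origin: centre of its underside, y along its long side. The brass cup in it has a two-lug flange 120 mm long (along y), 34 mm wide over the lugs, 66 mm in the middle, 8 mm thick, at first 22 to 28 mm above the housing, nearly level; home, it rests on it, lug tops 58 mm above the bench.
- blue_lug_a (a point): Centre of the top of the blue housing's cup lug on its +y side, an red patch 24 x 22 mm, 45 mm from the cup's axis; z is the cup's axis, y points from lug b to a. The cup only sinks and rocks about the housing's x; a tight fit holds it where it is left. Pressing one lug sinks it and leaves the other about where it was: 6 N at 15 mm/s, 12 N at 40 mm/s; home, it stops hard.
- blue_lug_b (a point): The same point on the opposite lug (-y side), 90 mm from lug a, same red patch, axes parallel to those of lug a.
- green_cup_top (a point): Centre of the top of the like brass cup in the green painted housing of the same size and shape, also only started in its bore: not to be pushed.
Mind the look-alikes: they are no part of the job. What is shaped like the blue_housing but purple is not meant.

How it is judged:
On the way, in this order (a step that is already met when the one before it is completed fails the run):
1. one lug of the blue cup is pushed ahead of the other: the cup leans by more than 2.3 degrees (3.6 mm between the lugs) (angle between blue_lug_a's own z axis and vertical above 0.04 rad).
2. the opposite lug is pushed down after it: the lean is brought below 1.5 degrees again (angle between blue_lug_a's own z axis and vertical below 0.026 rad).
At the end, for the whole second after the job is handed in: Both lugs of the blue housing's cup are home, their tops less than 62 mm above the bench (within 4 mm of fully home), and the green housing's cup is within 5 mm of where it started (z of each of blue_lug_a, blue_lug_b in the frame of blue_housing below 0.062 m and distance of green_cup_top from where it was at the start of the episode below 0.005 m); the robot touches nothing.
It fails at once if the blue housing's cup leans by more than 11 degrees (cocked in its bore) (angle between blue_lug_a's own z axis and vertical above 0.192 rad).
It fails at once if the green housing's cup is pushed by more than 5 mm (distance of green_cup_top from where it was at the start of the episode above 0.005 m).
It also fails if it takes over 56 s, if anything falls off the work surface, if the arm or the gripper's body presses on something with over 40 N, if the wrist force passes 120 N, or if a joint passes its speed limit or range.

## Working session

There is one attempt and no reset: what is moved stays moved. The work goes in short steps, Python scripts to look and compute and a tool call to move; the robot and the scene stay as the last step left them, time stands still between calls to the robot, and variables do not carry over. Pictures are saved under pics/ and viewed, at most 10 in all, crops included, and the job is handed in when it is done.

Besides the shell and the picture viewer there is one more tool, called after "Request:" by a JSON object that holds its "api" and its "payload", one argument or row to a line. apply_moves: Moves the arm, as the interface text tells. Its arguments: {"type":"object","properties":{"steps":{"type":"array","items":{"type":"number"}}},"required":["steps"]}

```bash
mkdir -p pics; cat > h.py <<'E'
from station import *
import numpy as np, cv2
from scipy.spatial.transform import Rotation as R
def cam(n):
    c=camera(n); a=np.array(c["attitude"]); 
    c["R"]=a if a.shape==(3,3) else (R.from_rotvec(a).as_matrix() if a.size==3 else R.from_quat(a).as_matrix())
    return c
def pts(c,us,vs):
    z=c["range_z"][vs,us]; K=c["K"]
    p=np.stack([(us-K[0,2])/K[0,0]*z,-(vs-K[1,2])/K[1,1]*z,-z],-1)
    return p@c["R"].T+np.array(c["position"]), z>0
E
python3 - <<'E'
from h import *
for n in("top","side"):
    c=cam(n); cv2.imwrite(f"pics/{n}0.png",c["img"]); print(n,c["K"],c["position"],c["attitude"],[k for k in c])
s=get_state(); print(s["t"],s["tool_pos"],s["orientation"],s["ft_force"])
E
```

```text
top [[445.6660651    0.         322.67955232]
 [  0.         445.6660651  203.95829899]
 [  0.           0.           1.        ]] [0.17663216 0.2029862  1.44653739] [ 0.15739465 -0.15973477 -1.52919205] ['img', 'range_z', 'K', 'position', 'attitude', 'R']
side [[377.52353899   0.         321.74987277]
 [  0.         377.52353899 201.78276973]
 [  0.           0.           1.        ]] [-0.02829608  1.01441931  0.72847744] [ 0.35869358 -1.26436621 -2.33353252] ['img', 'range_z', 'K', 'position', 'attitude', 'R']
0.1 [ 0.1790189  -0.59824348  0.24600132] [-3.10683090e+00 -4.55119659e-01  5.38378683e-04] [ 0.17795705 -0.42017496 -0.83873556]
```

View pics/top0.png

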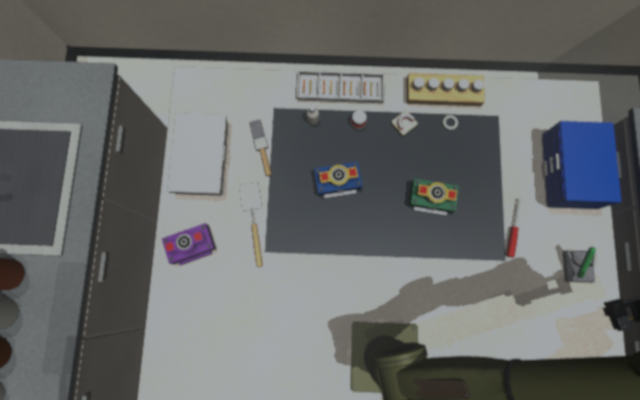

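View pics/side0.png

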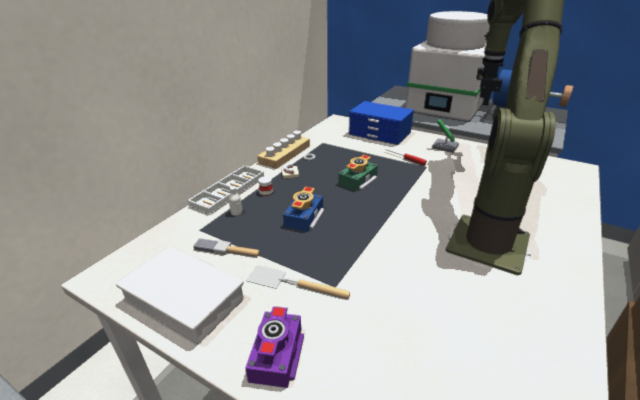

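The top view shows the blue housing at about (338,178), green at (435,195) and purple at (188,243). The red lugs sit left and right of each cup. In the side view blue is at (304,207) and green at (358,170). Next I measure the red patches.

```bash
cat >> h.py <<'E'
def red(c,box):
    x0,y0,x1,y1=box; h=cv2.cvtColor(c["img"],cv2.COLOR_BGR2HSV)
    m=(((h[...,0]<8)|(h[...,0]>172))&(h[...,1]>150)&(h[...,2]>90)).astype(np.uint8)
    k=np.zeros_like(m);k[y0:y1,x0:x1]=1;m*=k
    n,l,st,ce=cv2.connectedComponentsWithStats(m)
    out=[]
    for i in range(1,n):
        if st[i,4]<12: continue
        vs,us=np.where(l==i); p,ok=pts(c,us,vs); p=p[ok]
        out.append((ce[i].round(1),st[i,4],np.median(p,0).round(4)))
    return out
E
python3 - <<'E'
from h import *
c=cam("top")
for b in[(305,155,368,200),(405,172,465,215)]:
    for o in red(c,b): print(*o)
c2=cam("side")
for b in[(280,180,330,232),(335,150,385,190)]:
    for o in red(c2,b): print(*o)
# blue block
h=cv2.cvtColor(c["img"],cv2.COLOR_BGR2HSV); m=cv2.inRange(h,(105,120,40),(125,255,255)); k=np.zeros_like(m);k[150:205,305:370]=1;m=m*k
vs,us=np.where(m>0);p,ok=pts(c,us,vs);p=p[ok];q=p[abs(p[:,2]-.05)<.008];print(len(p),len(q))
r=cv2.minAreaRect(q[:,:2].astype(np.float32)*1000);print(r,np.median(q[:,2]))
s=get_state();print(R.from_rotvec(s["orientation"]).as_matrix().round(3))
cv2.imwrite("pics/t1.png",cv2.resize(c["img"][145:215,300:470],None,fx=4,fy=4,interpolation=cv2.INTER_NEAREST))
E
```

```text
[352.3 171.7] 32 [0.5636 0.1166 0.0848]
[324.  176.2] 29 [0.5474 0.2049 0.0833]
[423.  189.5] 30 [ 0.5143 -0.1075  0.0858]
[451.5 194.2] 32 [ 0.5029 -0.1972  0.0848]
[307.9 188.6] 23 [0.5644 0.1153 0.0846]
[297.3 203.3] 23 [0.5468 0.2058 0.0829]
[365.3 156.2] 12 [ 0.5011 -0.1965  0.0859]
[351.5 165. ] 12 [ 0.5152 -0.1067  0.0846]
406 373
((555.4955444335938, 160.6020965576172), (83.33747100830078, 143.47845458984375), 11.631674766540527) 0.050362305219260106
[[ 0.958  0.287 -0.   ]
 [ 0.287 -0.958  0.001]
 [-0.    -0.001 -1.   ]]
```

View pics/t1.png

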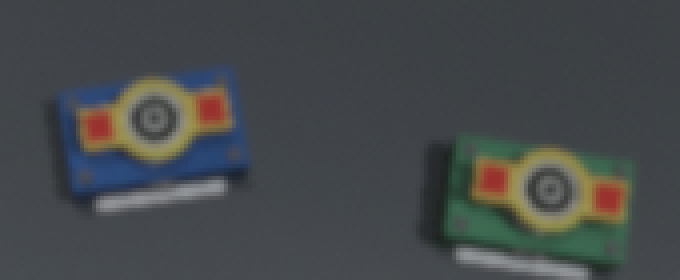

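Both views agree. Lug a is at (0.547, 0.205, 0.083) and lug b at (0.564, 0.116, 0.0847). They are 91 mm apart, and the block fit gives 83 x 143 mm at a height of 50 mm. I'll press with closed fingers, their closing line across the lug, so the roll is about -84°.

```bash
cat >> h.py <<'E'
def plan(wps,n,roll_total=0,nroll=0,z=None):
    s=get_state(); M=R.from_rotvec(s["orientation"]).as_matrix(); p=np.array(s["tool_pos"])
    i=0
    for w,k in zip(wps,n):
        d=(np.array(w)-p)/k
        for j in range(k):
            r=roll_total/nroll if i<nroll else 0
            print((M.T@d).round(4),round(r,2)); M=M@R.from_euler('z',r,degrees=True).as_matrix(); i+=1
        p=np.array(w)
E
python3 -c "
from h import *
plan([(.36,-.35,.22),(.547,.205,.16)],[8,14],-84,8)"
```

```text
[ 0.0306 -0.0233  0.0033] -10.5
[ 0.0343 -0.0173  0.0033] -10.5
[ 0.0369 -0.0108  0.0033] -10.5
[ 0.0382 -0.0039  0.0033] -10.5
[0.0383 0.0032 0.0033] -10.5
[0.0371 0.0101 0.0033] -10.5
[0.0346 0.0167 0.0033] -10.5
[0.031  0.0227 0.0033] -10.5
[0.0365 0.0205 0.0043] 0
[0.0365 0.0205 0.0043] 0
[0.0365 0.0205 0.0043] 0
[0.0365 0.0205 0.0043] 0
[0.0365 0.0205 0.0043] 0
[0.0365 0.0205 0.0043] 0
[0.0365 0.0205 0.0043] 0
[0.0365 0.0205 0.0043] 0
[0.0365 0.0205 0.0043] 0
[0.0365 0.0205 0.0043] 0
[0.0365 0.0205 0.0043] 0
[0.0365 0.0205 0.0043] 0
[0.0365 0.0205 0.0043] 0
[0.0365 0.0205 0.0043] 0
```

Request:
{"api": "apply_moves", "payload": {
  "steps": [0.031,-0.023,0.003,-10.5,1,0.034,-0.017,0.003,-10.5,1,0.037,-0.011,0.003,-10.5,1,0.038,-0.004,0.003,-10.5,1,0.038,0.003,0.003,-10.5,1,0.037,0.01,0.003,-10.5,1,0.035,0.017,0.003,-10.5,1,0.031,0.023,0.003,-10.5,1,0.036,0.02,0.004,0,1,0.036,0.02,0.004,0,1,0.036,0.02,0.004,0,1,0.036,0.02,0.004,0,1]
}}

```text
t: 1.7
tool_pos: [0.4129, -0.1931, 0.2066]
orientation: [2.006, 2.418, 0.0]
ft_force: [0.2, 0.2, -1.0]
opening: 0.0003
grip_force: 0.0
```

Request:
{"api": "apply_moves", "payload": {
  "steps": [0.036,0.02,0.003,0,1,0.036,0.02,0.003,0,1,0.036,0.02,0.003,0,1,0.036,0.02,0.003,0,1,0.036,0.02,0.003,0,1,0.036,0.02,0.003,0,1,0.036,0.02,0.003,0,1,0.036,0.02,0.003,0,1,0.03,0.018,0,0,1,0,0,0,0,1]
}}

```text
t: 2.95
tool_pos: [0.5291, 0.155, 0.1828]
orientation: [-2.0, -2.422, -0.005]
ft_force: [-1.0, -0.0, -0.2]
opening: 0.0004
grip_force: 0.0
```

```bash
python3 -c "
from h import *
s=get_state();print(s['t'],s['tool_pos'],s['joint_pos'],s['ft_force'],s['opening'],R.from_rotvec(s['orientation']).as_matrix().round(3))
plan([(.547,.205,.11)],[3],0,0)"
```

```text
2.95 [0.52908183 0.1550062  0.18279304] [-0.10283435  0.70822315 -0.4435548   1.84767315  0.45361028  0.68456588
 -0.61915509] [-0.9940846  -0.02821355 -0.20655738] 0.00043767281334883767 [[-0.189  0.982  0.001]
 [ 0.982  0.189  0.003]
 [ 0.003  0.002 -1.   ]]
[0.0152 0.009  0.0243] 0
[0.0152 0.009  0.0243] 0
[0.0152 0.009  0.0243] 0
```

Request:
{"api": "apply_moves", "payload": {
  "steps": [0.015,0.009,0.024,0,1,0.015,0.009,0.024,0,1,0.016,0.009,0.024,0,1,0,0,0,0,1,0,0,0,0,1]
}}

```text
t: 3.58
tool_pos: [0.5466, 0.1998, 0.1112]
orientation: [2.006, 2.416, -0.002]
ft_force: [-0.4, 0.3, 0.1]
opening: -0.0
grip_force: 0.0
```

```bash
python3 -c "
from h import *
s=get_state();print(s['tool_pos'])
c=cam('side');cv2.imwrite('pics/s1.png',cv2.resize(c['img'][130:260,240:400],None,fx=4,fy=4))
for o in red(c,(280,180,330,232)): print(*o)
plan([(.547,.205,.085)],[1],0,0)"
```

```text
[0.54660437 0.19983132 0.11121954]
[307.6 188.7] 24 [0.5646 0.117  0.0848]
[0.0051 0.001  0.0266] 0
```

View pics/s1.png

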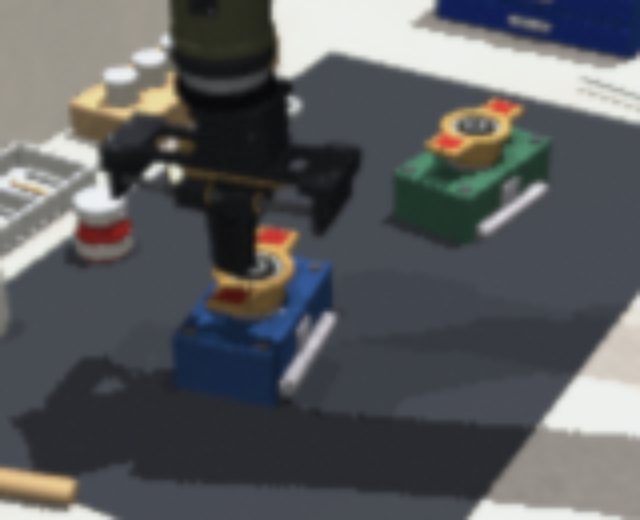

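Crop: the closed fingers (at about (235,265)) hang over lug a. The green housing is well clear. Pressing lug a.

Request:
{"api": "apply_moves", "payload": {
  "steps": [0.006,0.001,0.008,0,1,0,0,0.008,0,1,0,0,0.003,0,1,0,0,0.002,0,1,0,0,0.002,0,1,0,0,0.002,0,1,0,0,0.002,0,1,0,0,0.001,0,1,0,0,0,0,1]
}}

```text
t: 4.75
tool_pos: [0.5462, 0.208, 0.0828]
orientation: [-2.005, -2.418, -0.001]
ft_force: [-2.3, 1.3, 2.4]
opening: 0.0005
grip_force: 1.4
```

```bash
python3 -c "
from h import *
s=get_state();print(s['tool_pos'],s['ft_force'])
c=cam('side')
for o in red(c,(280,180,330,232)): print(*o)"
```

```text
[0.54618195 0.20799594 0.08284582] [-2.28812695  1.32830133  2.43409391]
[308.9 188.1] 14 [0.5626 0.1134 0.0858]
```

Request:
{"api": "apply_moves", "payload": {
  "steps": [0,0,-0.012,0,1,0,0,-0.012,0,1,-0.03,0,0,0,1,-0.03,0,0,0,1,-0.03,0,0,0,1,0,0,0.004,0,1,0,0,0.004,0,1,0,0,0,0,1]
}}

```text
t: 5.8
tool_pos: [0.5626, 0.1208, 0.0986]
orientation: [-2.002, -2.42, -0.001]
ft_force: [-0.4, 0.4, 0.6]
opening: 0.0005
grip_force: 0.0
```

```bash
python3 -c "
from h import *
s=get_state();print(s['tool_pos'],s['ft_force'])
c=cam('side')
for o in red(c,(280,180,330,232)): print(*o)
plan([(.564,.116,.083)],[1])"
```

```text
[0.56264848 0.1208124  0.09856914] [-0.39802678  0.36819642  0.58571273]
[297.5 205.9] 27 [0.5469 0.2072 0.0737]
[-0.0049  0.0004  0.0157] 0
```

Lug a is at about 74 mm, with b still about 85. Now I press b level, pause, then push it a bit further.

Request:
{"api": "apply_moves", "payload": {
  "steps": [-0.004,0,0.003,0,1,0,0,0.002,0,1,0,0,0.002,0,1,0,0,0.002,0,1,0,0,0.002,0,1,0,0,0.002,0,1,0,0,0.002,0,1,0,0,0.002,0,1,0,0,0,0,1,0,0,0,0,1]
}}

```text
t: 7.1
tool_pos: [0.5641, 0.1145, 0.0818]
orientation: [2.006, 2.417, -0.001]
ft_force: [0.1, -2.9, 2.0]
opening: 0.0005
grip_force: 1.4
```

```bash
python3 -c "
from h import *
s=get_state();print(s['tool_pos'],s['ft_force'])
c=cam('side')
for o in red(c,(280,180,330,232)): print(*o)"
```

```text
[0.56412364 0.11450837 0.08183514] [ 0.05664152 -2.85954819  2.04591618]
[297.6 205.9] 22 [0.5454 0.2059 0.0731]
```

Level now at about 74 mm. Push b another 8 mm, then lift over to a.

Request:
{"api": "apply_moves", "payload": {
  "steps": [0,0,0.002,0,1,0,0,0.002,0,1,0,0,0.002,0,1,0,0,0.002,0,1,0,0,0,0,1]
}}

```text
t: 7.78
tool_pos: [0.5641, 0.1147, 0.0737]
orientation: [2.006, 2.417, -0.0]
ft_force: [0.5, -2.7, 3.1]
opening: 0.0002
grip_force: 1.4
```

Request:
{"api": "apply_moves", "payload": {
  "steps": [0,0,-0.012,0,1,0,0,-0.012,0,1,0.03,0,0,0,1,0.03,0,0,0,1,0.03,0,0,0,1,0,0,0.005,0,1,0,0,0.003,0,1,0,0,0,0,1]
}}

```text
t: 8.78
tool_pos: [0.5474, 0.2016, 0.0894]
orientation: [2.008, 2.416, -0.003]
ft_force: [-0.3, 0.6, 0.1]
opening: -0.0
grip_force: 0.0
```

```bash
python3 -c "
from h import *
s=get_state();print(s['tool_pos'],s['ft_force'])
c=cam('side')
for o in red(c,(280,180,330,232)): print(*o)
plan([(.547,.206,.083)],[1])"
```

```text
[0.54739488 0.20162916 0.08936566] [-0.31830396  0.56873204  0.0943089 ]
[308.2 193.6] 18 [0.5639 0.1152 0.065 ]
[0.0042 0.0003 0.0065] 0
```

Request:
{"api": "apply_moves", "payload": {
  "steps": [0.004,0,0.004,0,1,0,0,0.003,0,1,0,0,0.002,0,1,0,0,0.002,0,1,0,0,0.002,0,1,0,0,0.002,0,1,0,0,0.002,0,1,0,0,0.002,0,1,0,0,0.002,0,1,0,0,0,0,1]
}}

```text
t: 10.07
tool_pos: [0.5463, 0.2089, 0.0691]
orientation: [-2.004, -2.419, -0.003]
ft_force: [-0.9, 2.6, 3.0]
opening: 0.0007
grip_force: 1.5
```

Request:
{"api": "apply_moves", "payload": {
  "steps": [0,0,-0.012,0,1,0,0,-0.012,0,1,-0.03,0,0,0,1,-0.03,0,0,0,1,-0.032,0,0,0,1,0,0,0.008,0,1,0,0,0.003,0,1,0,0,0,0,1]
}}

```text
t: 11.08
tool_pos: [0.563, 0.1188, 0.0816]
orientation: [-2.002, -2.42, -0.001]
ft_force: [-0.5, 0.1, 0.0]
opening: 0.0005
grip_force: 0.0
```

```bash
python3 -c "
from h import *
s=get_state();print(s['tool_pos'],s['ft_force'])
c=cam('side')
for o in red(c,(280,180,330,232)): print(*o)
plan([(.564,.1155,.066)],[1])"
```

```text
[0.56304752 0.11881501 0.08162834] [-0.47519282  0.07279653  0.03499788]
[297.6 209.5] 25 [0.5469 0.2052 0.0598]
[-0.0033  0.0002  0.0157] 0
```

Lug a is at about 60 mm. Now b goes home.

Request:
{"api": "apply_moves", "payload": {
  "steps": [-0.003,0,0.004,0,1,0,0,0.003,0,1,0,0,0.002,0,1,0,0,0.002,0,1,0,0,0.002,0,1,0,0,0.002,0,1,0,0,0.001,0,1,0,0,0,0,1]
}}

```text
t: 12.12
tool_pos: [0.5643, 0.1135, 0.0669]
orientation: [2.005, 2.416, -0.001]
ft_force: [-2.1, -1.9, 12.5]
opening: 0.0005
grip_force: 6.0
```

Request:
{"api": "apply_moves", "payload": {
  "steps": [0,0,-0.012,0,1,0,0,-0.008,0,1,0.03,0,0,0,1,0.03,0,0,0,1,0.032,0,0,0,1,0,0,0.008,0,1,0,0,0.003,0,1,0,0,0,0,1]
}}

```text
t: 13.12
tool_pos: [0.5472, 0.2025, 0.0742]
orientation: [2.008, 2.416, -0.003]
ft_force: [-0.7, 0.7, -0.4]
opening: 0.0003
grip_force: 0.0
```

```bash
python3 -c "
from h import *
s=get_state();print(s['tool_pos'],s['ft_force'])
c=cam('side')
for o in red(c,(280,180,330,232)): print(*o)
plan([(.547,.206,.066)],[1])"
```

```text
[0.54720099 0.20251596 0.0742067 ] [-0.6703139   0.65427229 -0.35371675]
[307.6 195. ] 25 [0.5668 0.1149 0.0581]
[0.0032 0.0003 0.0084] 0
```

Lug b is home: 58 mm, and the force rose to 12.5 N. Now the last millimetres on a, then retreat.

Request:
{"api": "apply_moves", "payload": {
  "steps": [0.003,0,0.003,0,1,0,0,0.002,0,1,0,0,0.002,0,1,0,0,0.001,0,1,0,0,0.001,0,1,0,0,0,0,1]
}}

```text
t: 13.92
tool_pos: [0.5467, 0.2078, 0.067]
orientation: [2.005, 2.418, 0.001]
ft_force: [-2.4, -0.5, 10.9]
opening: 0.0004
grip_force: 5.7
```

Request:
{"api": "apply_moves", "payload": {
  "steps": [0,0,-0.015,0,1,0,0,-0.03,0,1,0,0,-0.03,0,1,0,0,-0.03,0,1,-0.03,-0.04,-0.02,0,1,-0.03,-0.04,0,0,1,-0.03,-0.04,0,0,1,0,0,0,0,1]
}}

```text
t: 14.92
tool_pos: [0.442, 0.0929, 0.191]
orientation: [2.009, 2.415, -0.009]
ft_force: [0.3, 1.2, 0.2]
opening: 0.0006
grip_force: 0.0
```

```bash
python3 -c "
from h import *
c=cam('side')
for b in[(280,180,330,232),(335,150,385,190)]:
  for o in red(c,b): print(*o)
c=cam('top')
for b in[(305,155,368,200),(405,172,465,215)]:
    for o in red(c,b): print(*o)
s=get_state();print(s['t'],s['tool_pos'],s['ft_force'])"
```

```text
[308.1 195.3] 21 [0.5642 0.1167 0.0588]
[297.9 209.7] 21 [0.5467 0.2053 0.0578]
[365.3 156.2] 12 [ 0.5026 -0.1978  0.0847]
[324.2 178.6] 32 [0.545  0.2046 0.0575]
15.025 [0.44583887 0.09698193 0.19131558] [0.15542836 0.69899693 0.38234915]
```

```bash
python3 -c "
from station import *
print(close_job())"
```

```text
the job is handed in; nothing more can be done
None
```

The blue cup is home: both lug tops measure about 58 mm, pressed in turn with the lean staying under about 7°. The green cup was not touched, and the job was handed in at about 15 s; `close_job()` returned no verdict.

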